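# Tip the rinse tote onto its pouring corner and hold it for picking

## Robot

A 6-joint arm with a two-finger parallel gripper is mounted at the origin on the work surface. World frame = base frame: x ahead of the robot, y to its left, z up, the work surface at z = 0. Lengths are in m, angles in rad, forces in N, time in s.
With the tool pointing down it reaches from about 0.3 to 0.775 m from the base axis. Payload 14.6 kg.
Tool frame: the origin (TCP) lies at the very end of the fingers, on their centre line; the grasp point (between the pads) lies 19 mm behind it; z points along the fingers, y is the line along which they close (so a half turn about z gives the same grasp; the last joint's range is limited). The gripper opens to 94 mm and grips with 3 to 60 N. Pads are 16 mm wide; open, the fingers measure 119 mm over their backs; the gripper's body (75 mm by 177 mm) begins 78 mm behind the grasp point.
Start: joints at [1.205, 0.3, 1.521, -0, 1.321, -0.067], TCP at [0.162, 0.526, 0.205] pointing down, gripper open.
Joint ranges: [-3.03, 3.03], [-0.79, 2.21], [0.23, 2.52], [-1.04, 4.18], [0, 3.07], [-2.55, 2.55]. Speed limits (rad/s): [2.22, 2.22, 2.57, 3.14, 3.14, 3.14].

## Interface

Orientations are given as a unit quaternion [w, x, y, z].
In Python, from bench import get_obs, capture, hand_in gives the robot as it stands.
- The arm moves only by the tool drive_tool, never from a script. Its argument "plan" is a list of rows, each an object with "travel": the shift along the tool's x, y, z in units of 30 mm (1.0 is 30 mm), a list of three; "rot": the turn, a rotation vector about the tool's x, y, z in units of 5 degrees (1.0 is 5 degrees), a list of three; "jaw": the closure, from 0 (fully open) to 1 (shut). A call has 1 to 20 rows; each row shifts and turns the commanded pose from where the row before left it, along the tool's axes as they then stand; what a row does not reach is not made up. A row lasts 1/12 s, in which the tool goes at most 41.7 mm and 7.16 degrees, less where a joint would pass 70% of its speed; a pose out of reach is approached as far as the arm can. A call is refused whole if a number of a shift passes 1 or a number of a turn 1, either way. A call with a gripper value outside its range is refused whole. The fingers move at their own pace and stop on an object; "squeeze" is the grip in N (left out, the last holds). Time passes only in rows, so rows that do not move let the fingers close. It gives the time, the measured TCP pose, the force, the opening and the grip force at its end, in the units of the state.
- get_obs(): the state, without advancing time (a new reading comes with each control period).
- capture(name): name is "side" or "top" or "wrist"; returns a dict with "image" (420x560x3 uint8, red, green, blue), "fx", "fy", "cx", "cy" (pixels), "dist_coeffs" ([k1, k2, p1, p2, k3] as OpenCV has them; the pictures are not rectified), "extrinsics" (4x4, takes a point from camera to world coordinates); the wrist camera has in their place "tool_from_camera" (4x4, takes a point from camera to tool coordinates, whose origin is the TCP and whose axes are the flange's). Camera axes: x right, y down, z forward; pixel columns grow to the right and rows downward; lengths in m; the calibration is good to about 2 mm. A picture is of the moment at which its call begins: read the wrist's pose just before it. There is no depth.
- hand_in(): hands the job in; it is judged then, once.
The state is a dict: "time": time; "qpos": joint angles; "dq": joint speeds; "effort": joint torques, N m; "position": TCP position; "tcp_rot": TCP orientation; "ft_force": force on the tool from outside, world axes, zero at the start; "moment": the same for the moment, N m; "width": finger opening in m; "grasp_force": force on a finger pad.
Only numpy, scipy, OpenCV 4.12 (cv2) and the standard library are available. Lean on these libraries where they do the work, as an engineer would, in place of code of your own. Each camera call takes 0.05 s, during which the arm holds its last target. There are 200 camera calls.

## Task

The four polished stones lie scattered in the white tote that has a low pouring lip across one corner. Take that tote and tip it towards the lip, to about 30 degrees, so that the stones slide down by themselves and gather in the lip corner, with that corner resting on the bench or held close above it; finish while holding the tote tipped like this, so that I can pick the stones out: do not set it down or let go. Do not spill the stones or touch them with the gripper, and leave the other tote and everything else on the bench where it is.

Things in the scene. Friction and masses are not known exactly. Their poses are not given: they have to be found in the camera images.
- tote: The tote to tip: open white plastic tray, rim 200 (x) x 150 (y) mm, 60 mm high, about 0.28 kg, loose on the bench. Origin: centre of its underside, z up. Inside 182 x 132 mm, walls upright, 4 mm; floor plate 190 x 140 x 4 mm. Only this tote has a pouring lip, at its +x +y corner; the walls at -x and -y are whole. The other white tote may stand left or right of it.
- tote_lip (a point): Point on the tote's inner floor at x = 73, y = 48, z = 4 mm of its frame: middle of the foot of the low corner wall, which stands at 45 degrees across the +x +y corner, 34 mm high, topped by a short lip that leans out to 52 mm height. The floor plate runs on under it as a foot to x = 95, y = 70, z = 0. This is the tote's lowest inside point once tipped.
- tote_far (a point): Point on top of the rim at the tote's -x -y corner, diagonally across from the lip, x = -95.5, y = -70.5, z = 60 mm of its frame. The rim is a band 9 mm thick and 14 mm deep (z 46 to 60) round the top of all walls but the lip, flush inside, standing out 5 mm outside; its mid-thickness lies at x = -95.5 and +95.5, y = -70.5 and +70.5 mm. It can be pinched from above, one finger inside.
- stone1: Polished domed oval stone, dark green, 34 x 26 x 10 mm, 16 g, lying loose on its flat back on the tote's floor. Origin: centre of its flat back. The wet, smooth stones slide on the floor from about 7 to 12 degrees of slope, and down along a wall from about 13 to 23 degrees; they may hold each other up a little longer.
- stone2: Polished domed oval stone, brown, 30 x 24 x 9 mm, 12 g, loose in the tote. Origin: centre of its flat back.
- stone3: Polished domed round stone, grey, 28 x 28 x 10 mm, 14 g, loose in the tote. Origin: centre of its flat back.
- stone4: Polished domed long oval stone, dark brown, 36 x 22 x 9 mm, 13 g, loose in the tote. Origin: centre of its flat back.
- rough_tote: Bystander: the other white tote, same size and rim but with four square corners and no lip, full of rough stones, 0.75 kg. Origin: centre of its underside.
- paste_jar: Bystander: white jar with black lid, diameter 60, 62 mm high, standing between the totes. Origin: centre of its underside.
- spare_wheel: Bystander: grinding wheel lying flat, diameter 152, 38 mm high. Origin: centre of its underside.
- tweezers: Bystander: steel tweezers 125 mm long along x, 12 mm wide and 9 mm high, lying between the totes. Origin: middle of its underside.
- caliper: Bystander: steel caliper with black display, 225 mm long along x, 14 mm high, lying flat. Origin: middle of its underside.
- template: Bystander: thin green plastic template with holes, 110 x 80 x 4 mm, lying flat. Origin: centre of its underside.
- brush: Bystander: wooden brush 150 mm long, lying along its x axis, on the robot's side of the totes. Origin: middle of its underside.
- spray_bottle: Bystander: grey spray bottle with black head, diameter 68, 185 mm high. Origin: centre of its underside.

How it is judged:
At the end, for the whole second after the job is handed in: The fingers hold the tote (over 1 N), tipped 20 to 45 degrees and still, its tote_lip point under 70 mm and tote_far over 110 mm above the bench; all four stones at rest in it within 95 mm of tote_lip (origins); only gripper and bench touch the tote; bystanders within 20 mm of their starts (contact force between the fingers and tote above 1 N and angle between tote's own z axis and vertical between 0.35 and 0.79 rad and height (world z) of tote_lip below 0.07 m and height (world z) of tote_far above 0.11 m and angular speed of tote below 0.1 rad/s and distance between each of stone1, stone2, stone3, stone4 and tote_lip below 0.095 m and linear speed of each of stone1, stone2, stone3, stone4 below 0.03 m/s and contact force between tote and rough_tote below 0.3 N and contact force between tote and paste_jar below 0.3 N and contact force between tote and spare_wheel below 0.3 N and contact force between tote and caliper below 0.3 N and contact force between tote and template below 0.3 N and contact force between tote and brush below 0.3 N and contact force between tote and spray_bottle below 0.3 N and contact force between tote and tweezers below 0.3 N); the arm keeps its last pose, push and grip.
It fails at once if a stone leaves the tote (distance between any of stone1, stone2, stone3, stone4 and tote above 0.14 m or z of any of stone1, stone2, stone3, stone4 in the frame of tote above 0.06 m).
It fails at once if the gripper touches a stone (contact force between the fingers and stone1 above 0.5 N or contact force between the fingers and stone2 above 0.5 N or contact force between the fingers and stone3 above 0.5 N or contact force between the fingers and stone4 above 0.5 N).
It fails at once if a bystander is moved by more than 20 mm (distance of any of rough_tote, paste_jar, spare_wheel, caliper, template, brush, spray_bottle, tweezers from where it was at the start of the episode above 0.02 m).
It also fails if it takes over 35 s, if anything falls off the work surface, if the arm or the gripper's body presses on something with over 40 N, if the wrist force passes 120 N, or if a joint passes its speed limit or range.

## Working session

There is one attempt and no reset: what is moved stays moved. The work goes in short steps, Python scripts to look and compute and a tool call to move; the robot and the scene stay as the last step left them, time stands still between calls to the robot, and variables do not carry over. Pictures are saved under pics/ and viewed, at most 10 in all, crops included, and the job is handed in when it is done.

Besides the shell and the picture viewer there is one more tool, called after ">>>" in YAML: its name, and indented under it one key for each argument. drive_tool: Moves the arm, as the interface text tells. Its arguments: {"type":"object","properties":{"plan":{"type":"array","items":{"type":"object","properties":{"travel":{"type":"array","items":{"type":"number"}},"rot":{"type":"array","items":{"type":"number"}},"jaw":{"type":"number"}}}},"squeeze":{"type":"number"}},"required":["plan"]}

```bash
mkdir -p pics; ls; python3 - <<'E'
from bench import get_obs,capture
import cv2,numpy as np
print(get_obs())
for n in ["top","side"]:
    c=capture(n); cv2.imwrite(f"pics/{n}0.png",c["image"][:,:,::-1]); print(n,c["fx"],c["cx"],c["cy"],c["dist_coeffs"],np.round(c["extrinsics"],4).tolist())
    np.save(f"{n}0.npy",c,allow_pickle=True)
E
```

```text
pics
{'time': 0.0, 'qpos': array([ 1.20540387e+00,  3.00499962e-01,  1.52159482e+00,  7.25714738e-06,
        1.32067815e+00, -6.65867634e-02]), 'dq': array([-0.00090458, -0.00089989, -0.00011698,  0.00129939, -0.00053338,
        0.00028984]), 'effort': array([-1.64157915e-03, -5.31801724e+01, -3.52733588e+01,  7.07681640e-02,
        2.44228105e-02, -9.91807929e-05]), 'position': array([0.16180817, 0.5253841 , 0.20486468]), 'tcp_rot': array([-1.29908979e-04,  1.48848523e-01,  9.88859833e-01, -5.75675393e-04]), 'ft_force': array([-0.22195842, -0.00686572,  0.88119829]), 'moment': array([ 0.0118708 , -0.0141976 , -0.04778392]), 'grasp_force': 0.0, 'width': 0.09352670846654129}
top 511.0780869223542 280.4248699377482 203.37737874269015 [0.0422367 0.        0.        0.        0.       ] [[0.0034, -0.9864, 0.1642, 0.3592], [-0.9999, -0.0014, 0.0122, 0.0691], [-0.0118, -0.1642, -0.9863, 1.2029], [0.0, 0.0, 0.0, 1.0]]
side 473.2093233652014 273.4941720311584 209.7683680933237 [0.03168572 0.         0.         0.         0.        ] [[-0.9596, -0.1967, 0.2014, 0.3599], [-0.2811, 0.6339, -0.7205, 0.8493], [0.0141, -0.748, -0.6635, 0.7621], [0.0, 0.0, 0.0, 1.0]]
```

View pics/top0.png

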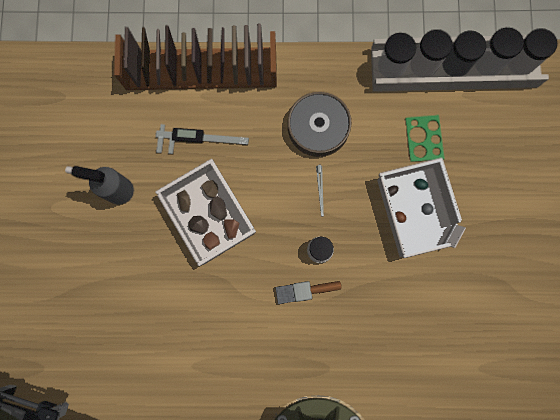

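View pics/side0.png

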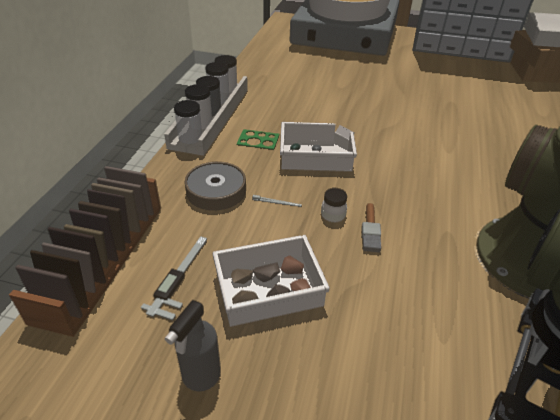

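The top view shows the lip tote at right, with rim corners near (380,173), (442,160) and (388,258). The lip is at lower right (457,237), so the far corner is the top-left one. In the side view it is the rear tote, at about (317,147). Next I'll measure the rim corners.

```bash
cat > h.py <<'E'
import numpy as np,cv2
def ray(c,px,z):
    K=np.array([[c["fx"],0,c["cx"]],[0,c["fy"],c["cy"]],[0,0,1]])
    u=cv2.undistortPoints(np.array([[px]],float),K,np.array(c["dist_coeffs"]))[0,0]
    E=np.array(c["extrinsics"]); d=E[:3,:3]@[u[0],u[1],1]; o=E[:3,3]
    return o+d*(z-o[2])/d[2]
def proj(c,P):
    E=np.linalg.inv(c["extrinsics"]);K=np.array([[c["fx"],0,c["cx"]],[0,c["fy"],c["cy"]],[0,0,1]])
    return cv2.projectPoints(np.atleast_2d(P).astype(float),cv2.Rodrigues(E[:3,:3])[0],E[:3,3],K,np.array(c["dist_coeffs"]))[0][:,0]
E
python3 - <<'E'
import numpy as np,cv2
from h import *
c=np.load("top0.npy",allow_pickle=True).item()
for p in [(380,174),(442,159),(388,259)]: print(p,ray(c,p,.06).round(4))
im=c["image"][:,:,::-1][140:280,360:500]
cv2.imwrite("pics/crop.png",cv2.resize(im,(700,700)[::1],interpolation=cv2.INTER_CUBIC)[:600])
E
```

```text
(380, 174) [ 0.6177 -0.1435  0.06  ]
(442, 159) [ 0.6526 -0.285   0.06  ]
(388, 259) [ 0.4248 -0.1556  0.06  ]
```

View pics/crop.png

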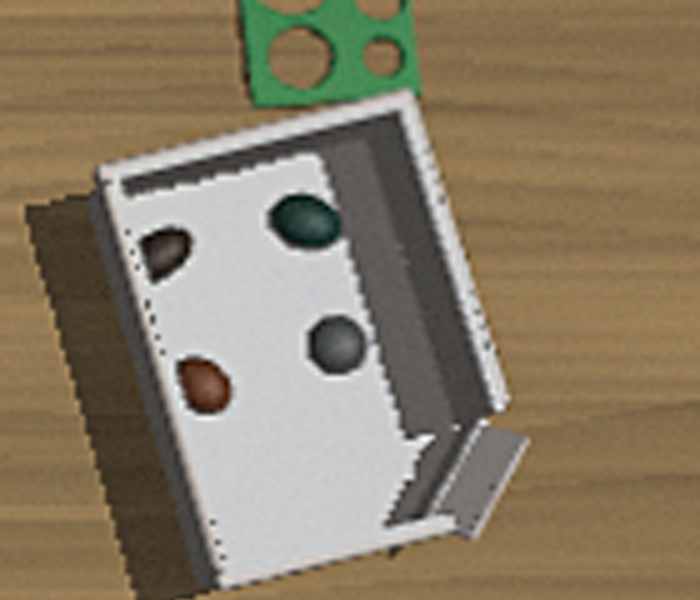

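```bash
python3 - <<'E'
import numpy as np
from h import *
from bench import get_obs
from scipy.spatial.transform import Rotation as R
c=np.load("top0.npy",allow_pickle=True).item()
f=lambda u,v:(360+u/5-.4,140+v/5-.4)
TL,TR,BL=[ray(c,f(*p),.06) for p in [(97,170),(411,88),(216,590)]]
print(TL,TR,BL,np.linalg.norm(TL-TR),np.linalg.norm(TL-BL))
yx=(TR-TL)/np.linalg.norm(TR-TL); xx=(BL-TL)/np.linalg.norm(BL-TL)
print("dot",yx@xx)
a=np.arctan2(xx[1],xx[0]); b=np.arctan2(yx[1],yx[0])-np.pi/2
th=np.arctan2(2*np.sin(a)+1.5*np.sin(b),2*np.cos(a)+1.5*np.cos(b)); print("yaw",np.degrees([a,b,th]))
X=np.array([np.cos(th),np.sin(th),0]);Y=np.array([-np.sin(th),np.cos(th),0])
C=((TL+.1*X+.075*Y)+(TR+.1*X-.075*Y)+(BL-.1*X+.075*Y))/3; C[2]=0
print("C",C)
np.savez("tote.npz",C=C,th=th)
s=np.load("side0.npy",allow_pickle=True).item()
for l in [(-100,-75,60),(-100,75,60),(100,-75,60),(95,70,0)]:
    P=C+X*l[0]/1e3+Y*l[1]/1e3+[0,0,l[2]/1e3]; print(l,P.round(4),proj(c,P).round(1),proj(s,P).round(1))
for n,(u,v,) in dict(g=(305,222),gr=(338,345),b=(205,385),db=(168,250)).items():
    d=ray(c,f(u,v),.008)-C; print(n,(d@X*1e3).round(),(d@Y*1e3).round())
o=get_obs();q=o["tcp_rot"];r=R.from_quat([q[1],q[2],q[3],q[0]]);print(r.as_matrix().round(3))
E
```

```text
[ 0.61860512 -0.14125458  0.06      ] [ 0.65683388 -0.28472526  0.06      ] [ 0.42806365 -0.18823965  0.06      ] 0.1484765061917463 0.19624894573810137
dot -0.018641571920146344
yaw [-166.14794562 -165.07980036 -165.69017125]
C [ 0.54171423 -0.23720301  0.        ]
(-100, -75, 60) [ 0.6201 -0.1398  0.06  ] [[378.3 173. ]] [[280.6 150.9]]
(-100, 75, 60) [ 0.6571 -0.2852  0.06  ] [[442.  157.1]] [[281.9 120.7]]
(100, -75, 60) [ 0.4263 -0.1892  0.06  ] [[403.3 258.4]] [[357.8 153.3]]
(95, 70, 0) [ 0.467  -0.3285  0.    ] [[457.  242.7]] [[348.5 141.7]]
g -59.0 26.0
gr 2.0 24.0
b 5.0 -41.0
db -62.0 -40.0
[[-0.956  0.294 -0.   ]
 [ 0.294  0.956 -0.001]
 [ 0.    -0.001 -1.   ]]
```

>>> drive_tool:
  plan:
    - {"travel": [-0.915,-0.765,0],"jaw": 0}
    - {"travel": [-0.915,-0.765,0]}
    - {"travel": [-0.915,-0.765,0]}
    - {"travel": [-0.915,-0.765,0]}
    - {"travel": [-0.915,-0.765,0]}
    - {"travel": [-0.915,-0.765,0]}
    - {"travel": [-0.915,-0.765,0]}
    - {"travel": [-0.915,-0.765,0]}
    - {"travel": [-0.915,-0.765,0]}
    - {"travel": [-0.915,-0.765,0]}
    - {"travel": [-0.915,-0.765,0]}
    - {"travel": [-0.915,-0.765,0]}
    - {"travel": [-0.915,-0.765,0]}
    - {"travel": [-0.915,-0.765,0]}
    - {"travel": [-0.915,-0.765,0]}
    - {"travel": [-0.915,-0.765,0]}
    - {"travel": [-0.915,-0.765,0]}
    - {"travel": [-0.915,-0.765,0]}
    - {"travel": [-0.915,-0.765,0]}
    - {"travel": [-0.915,-0.765,0]}

```text
invalid input
```

>>> drive_tool:
  plan:
    - {"travel": [-0.915,-0.765,0],"jaw": 0}
    - {"travel": [-0.915,-0.765,0]}
    - {"travel": [-0.915,-0.765,0]}
    - {"travel": [-0.915,-0.765,0]}
    - {"rot": [0,0,0.98]}
    - {"rot": [0,0,0.98]}
    - {"rot": [0,0,0.98]}
    - {"rot": [0,0,0.98]}
    - {"rot": [0,0,0.98]}
    - {"rot": [0,0,0.98]}
    - {"rot": [0,0,0.98]}
    - {"rot": [0,0,0.98]}
    - {"rot": [0,0,0.98]}
    - {"rot": [0,0,0.98]}
    - {"rot": [0,0,0.98]}
    - {"rot": [0,0,0.96]}
    - {"travel": [0,0,0]}
    - {"travel": [0,0,0]}

```text
invalid input
```

```bash
cat > st.py <<'E'
import numpy as np
from bench import get_obs
from scipy.spatial.transform import Rotation as R
t=np.load("tote.npz");C=t["C"];th=float(t["th"])
X=np.array([np.cos(th),np.sin(th),0]);Y=np.array([-np.sin(th),np.cos(th),0])
def st():
    o=get_obs();q=o["tcp_rot"];r=R.from_quat([q[1],q[2],q[3],q[0]]).as_matrix()
    print("t",round(o["time"],2),"p",o["position"].round(4),"q",o["qpos"].round(3),"F",o["ft_force"].round(1),"w",round(o["width"],4),"g",round(o["grasp_force"],1))
    return o,o["position"],r
E
python3 - <<'E'
from st import *
from h import *
from bench import capture
o,p,r=st(); print(r.round(3))
c=capture("wrist");cv2.imwrite("pics/w1.png",c["image"][:,:,::-1])
T=np.eye(4);T[:3,:3]=r;T[:3,3]=p;c["extrinsics"]=T@c["tool_from_camera"]
np.save("w1.npy",c,allow_pickle=True)
G=C-.0955*X-.02*Y; print("err in tool (units 30mm)",r.T@(G-p)/.03)
for l in [(-100,-75,60),(-100,75,60),(-91,-66,60)]:
    P=C+X*l[0]/1e3+Y*l[1]/1e3+[0,0,l[2]/1e3]; print(l,proj(c,P).round(1))
E
```

```text
t 0.1 p [0.1618 0.5254 0.205 ] q [ 1.205  0.3    1.521  0.     1.321 -0.067] F [-0.6 -0.3  0. ] w 0.0942 g 0.0
[[-0.956  0.294 -0.   ]
 [ 0.294  0.956 -0.001]
 [ 0.    -0.001 -1.   ]]
err in tool (units 30mm) [-21.95457372 -18.33210574   6.84778644]
(-100, -75, 60) [[  6.1 533.2]]
(-100, 75, 60) [[-30.2 538.7]]
(-91, -66, 60) [[  0.  530.9]]
```

View pics/w1.png

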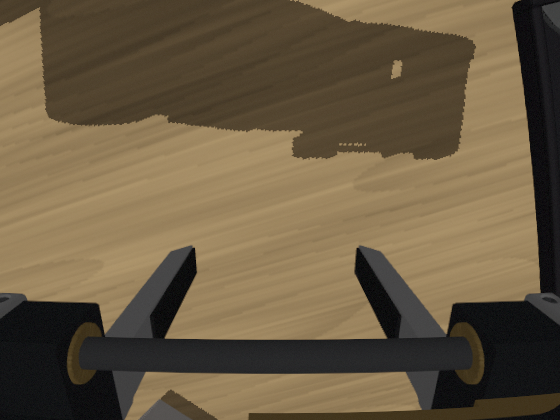

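The arm hasn't moved: the wrist picture shows bare bench, with the fingers at about (180,290) and (375,290). The calls were refused, probably because every row needs all three fields.

>>> drive_tool:
  plan:
    - {"travel": [-0.915,-0.765,0],"rot": [0,0,0],"jaw": 0}
    - {"travel": [-0.915,-0.765,0],"rot": [0,0,0],"jaw": 0}
    - {"travel": [-0.915,-0.765,0],"rot": [0,0,0],"jaw": 0}
    - {"travel": [-0.915,-0.765,0],"rot": [0,0,0],"jaw": 0}
    - {"travel": [-0.915,-0.765,0],"rot": [0,0,0],"jaw": 0}
    - {"travel": [-0.915,-0.765,0],"rot": [0,0,0],"jaw": 0}
    - {"travel": [-0.915,-0.765,0],"rot": [0,0,0],"jaw": 0}
    - {"travel": [-0.915,-0.765,0],"rot": [0,0,0],"jaw": 0}
    - {"travel": [-0.915,-0.765,0],"rot": [0,0,0],"jaw": 0}
    - {"travel": [-0.915,-0.765,0],"rot": [0,0,0],"jaw": 0}
    - {"travel": [-0.915,-0.765,0],"rot": [0,0,0],"jaw": 0}
    - {"travel": [-0.915,-0.765,0],"rot": [0,0,0],"jaw": 0}
    - {"travel": [-0.915,-0.765,0],"rot": [0,0,0],"jaw": 0}
    - {"travel": [-0.915,-0.765,0],"rot": [0,0,0],"jaw": 0}
    - {"travel": [-0.915,-0.765,0],"rot": [0,0,0],"jaw": 0}
    - {"travel": [-0.915,-0.765,0],"rot": [0,0,0],"jaw": 0}
    - {"travel": [-0.915,-0.765,0],"rot": [0,0,0],"jaw": 0}
    - {"travel": [-0.915,-0.765,0],"rot": [0,0,0],"jaw": 0}
    - {"travel": [-0.915,-0.765,0],"rot": [0,0,0],"jaw": 0}
    - {"travel": [-0.915,-0.765,0],"rot": [0,0,0],"jaw": 0}

```text
time: 1.82
position: [0.552, -0.0764, 0.2052]
tcp_rot: [-0.0, 0.149, 0.989, 0.0]
ft_force: [0.5, 0.0, -0.4]
width: 0.0942
grasp_force: 0.0
```

>>> drive_tool:
  plan:
    - {"travel": [-0.915,-0.765,0],"rot": [0,0,0],"jaw": 0}
    - {"travel": [-0.915,-0.765,0],"rot": [0,0,0],"jaw": 0}
    - {"travel": [-0.915,-0.765,0],"rot": [0,0,0],"jaw": 0}
    - {"travel": [-0.915,-0.765,0],"rot": [0,0,0],"jaw": 0}
    - {"travel": [0,0,0],"rot": [0,0,0.98],"jaw": 0}
    - {"travel": [0,0,0],"rot": [0,0,0.98],"jaw": 0}
    - {"travel": [0,0,0],"rot": [0,0,0.98],"jaw": 0}
    - {"travel": [0,0,0],"rot": [0,0,0.98],"jaw": 0}
    - {"travel": [0,0,0],"rot": [0,0,0.98],"jaw": 0}
    - {"travel": [0,0,0],"rot": [0,0,0.98],"jaw": 0}
    - {"travel": [0,0,0],"rot": [0,0,0.98],"jaw": 0}
    - {"travel": [0,0,0],"rot": [0,0,0.98],"jaw": 0}
    - {"travel": [0,0,0],"rot": [0,0,0.98],"jaw": 0}
    - {"travel": [0,0,0],"rot": [0,0,0.98],"jaw": 0}
    - {"travel": [0,0,0],"rot": [0,0,0.98],"jaw": 0}
    - {"travel": [0,0,0],"rot": [0,0,0.96],"jaw": 0}
    - {"travel": [0,0,0],"rot": [0,0,0],"jaw": 0}
    - {"travel": [0,0,0],"rot": [0,0,0],"jaw": 0}

```text
time: 3.32
position: [0.6293, -0.1947, 0.2052]
tcp_rot: [-0.0, 0.613, 0.79, -0.0]
ft_force: [0.5, -0.4, 0.2]
width: 0.0941
grasp_force: 0.0
```

```bash
python3 - <<'E'
from st import *
from h import *
from bench import capture
o,p,r=st(); print(r.round(3))
c=capture("wrist");cv2.imwrite("pics/w2.png",c["image"][:,:,::-1])
T=np.eye(4);T[:3,:3]=r;T[:3,3]=p;c["extrinsics"]=T@c["tool_from_camera"]
np.save("w2.npy",c,allow_pickle=True)
G=C-.0955*X-.02*Y; print("err in tool (units 30mm)",r.T@(G-p)/.03)
for l in [(-100,-75,60),(-100,75,60),(-91,-66,60)]:
    P=C+X*l[0]/1e3+Y*l[1]/1e3+[0,0,l[2]/1e3]; print(l,proj(c,P).round(1))
E
```

```text
t 3.32 p [ 0.6293 -0.1947  0.2052] q [-0.356  0.549  1.171 -0.     1.422 -0.606] F [ 0.5 -0.4  0.2] w 0.0941 g 0.0
[[-0.248  0.969 -0.   ]
 [ 0.969  0.248  0.   ]
 [ 0.    -0.    -1.   ]]
err in tool (units 30mm) [0.01263548 0.00726324 6.83938629]
(-100, -75, 60) [[280.5 144.3]]
(-100, 75, 60) [[279.8 283.8]]
(-91, -66, 60) [[271.2 153.7]]
```

View pics/w2.png

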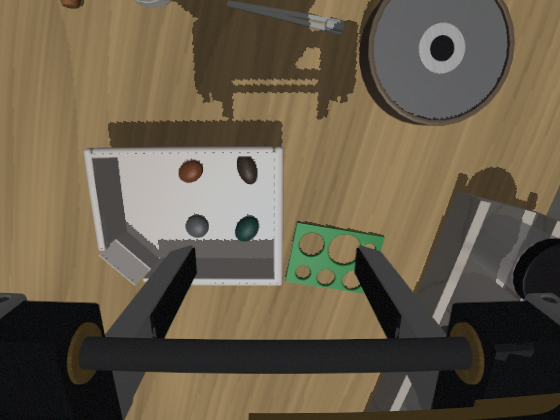

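The wrist view shows the tote's -x rim from (283,147) to (282,284). That is within 3 px of the prediction and centred between the fingers. Descending to pinch.

>>> drive_tool:
  plan:
    - {"travel": [0,0,0.9],"rot": [0,0,0],"jaw": 0}
    - {"travel": [0,0,0.9],"rot": [0,0,0],"jaw": 0}
    - {"travel": [0,0,0.9],"rot": [0,0,0],"jaw": 0}
    - {"travel": [0,0,0.9],"rot": [0,0,0],"jaw": 0}
    - {"travel": [0,0,0.9],"rot": [0,0,0],"jaw": 0}
    - {"travel": [0,0,0.6],"rot": [0,0,0],"jaw": 0}
    - {"travel": [0,0,0.6],"rot": [0,0,0],"jaw": 0}
    - {"travel": [0,0,0],"rot": [0,0,0],"jaw": 0}
    - {"travel": [0,0,0],"rot": [0,0,0],"jaw": 0.7}
    - {"travel": [0,0,0],"rot": [0,0,0],"jaw": 0.8}
    - {"travel": [0,0,0],"rot": [0,0,0],"jaw": 0.85}
    - {"travel": [0,0,0],"rot": [0,0,0],"jaw": 1}
    - {"travel": [0,0,0],"rot": [0,0,0],"jaw": 1}
    - {"travel": [0,0,0],"rot": [0,0,0],"jaw": 1}
    - {"travel": [0,0,0],"rot": [0,0,0],"jaw": 1}
    - {"travel": [0,0,0],"rot": [0,0,0],"jaw": 1}
  squeeze: 15

```text
time: 4.7
position: [0.6294, -0.1947, 0.0346]
tcp_rot: [0.0, 0.614, 0.789, 0.0]
ft_force: [-0.5, 0.2, 0.0]
width: 0.044
grasp_force: 0.0
```

>>> drive_tool:
  plan:
    - {"travel": [0,0,0],"rot": [0,0,0],"jaw": 1}
    - {"travel": [0,0,0],"rot": [0,0,0],"jaw": 1}
    - {"travel": [0,0,0],"rot": [0,0,0],"jaw": 1}
    - {"travel": [0,0,0],"rot": [0,0,0],"jaw": 1}
    - {"travel": [0,0,0],"rot": [0,0,0],"jaw": 1}
    - {"travel": [0,0,0],"rot": [0,0,0],"jaw": 1}
    - {"travel": [0,0,0],"rot": [0,0,0],"jaw": 1}
    - {"travel": [0,0,0],"rot": [0,0,0],"jaw": 1}
    - {"travel": [0,0,0],"rot": [0,0,0],"jaw": 1}
  squeeze: 15

```text
time: 5.45
position: [0.6294, -0.1947, 0.0344]
tcp_rot: [0.0, 0.614, 0.789, -0.0]
ft_force: [1.6, -0.1, -1.0]
width: 0.0089
grasp_force: 15.0
```

>>> drive_tool:
  plan:
    - {"travel": [0,0,0],"rot": [0,0,0],"jaw": 1}
    - {"travel": [0,0,0],"rot": [0,0,0],"jaw": 1}
    - {"travel": [0,0,0],"rot": [0,0,0],"jaw": 1}
    - {"travel": [0,0,0],"rot": [0,0,0],"jaw": 1}
  squeeze: 55

```text
time: 5.78
position: [0.6293, -0.1947, 0.0344]
tcp_rot: [-0.0, 0.614, 0.789, -0.0]
ft_force: [0.8, -1.0, -0.7]
width: 0.0085
grasp_force: 55.0
```

The 9 mm opening means the rim is gripped. Now I'll tip slowly about the foot corner along the 45° diagonal.

>>> drive_tool:
  plan:
    - {"travel": [0,0,-0.1],"rot": [0,0,0],"jaw": 1}
    - {"travel": [-0.014,-0.014,-0.115],"rot": [-0.141,0.141,0],"jaw": 1}
    - {"travel": [-0.014,-0.014,-0.115],"rot": [-0.141,0.141,0],"jaw": 1}
    - {"travel": [-0.014,-0.014,-0.115],"rot": [-0.141,0.141,0],"jaw": 1}
    - {"travel": [-0.014,-0.014,-0.115],"rot": [-0.141,0.141,0],"jaw": 1}
    - {"travel": [-0.014,-0.014,-0.115],"rot": [-0.141,0.141,0],"jaw": 1}
    - {"travel": [-0.014,-0.014,-0.115],"rot": [-0.141,0.141,0],"jaw": 1}
    - {"travel": [-0.014,-0.014,-0.115],"rot": [-0.141,0.141,0],"jaw": 1}
    - {"travel": [-0.014,-0.014,-0.115],"rot": [-0.141,0.141,0],"jaw": 1}
    - {"travel": [-0.007,-0.007,-0.058],"rot": [-0.071,0.071,0],"jaw": 1}
    - {"travel": [-0.007,-0.007,-0.058],"rot": [-0.071,0.071,0],"jaw": 1}
    - {"travel": [-0.007,-0.007,-0.058],"rot": [-0.071,0.071,0],"jaw": 1}
    - {"travel": [-0.007,-0.007,-0.058],"rot": [-0.071,0.071,0],"jaw": 1}
    - {"travel": [0,0,0],"rot": [0,0,0],"jaw": 1}

```text
time: 6.95
position: [0.6249, -0.2024, 0.0716]
tcp_rot: [-0.011, 0.612, 0.786, 0.087]
ft_force: [-0.8, -0.5, -3.4]
width: 0.0085
grasp_force: 55.0
```

```bash
python3 - <<'E'
from st import *
from h import *
from bench import capture
o,p,r=st(); print(np.degrees(np.arccos(-r[2,2])))
a,b=capture("top")["image"],capture("side")["image"]
im=np.hstack([cv2.resize(x,(400,400),interpolation=cv2.INTER_CUBIC) for x in (a[120:280,350:510],b[60:220,230:390])])
cv2.imwrite("pics/t1.png",im[:,:,::-1])
E
```

```text
t 6.95 p [ 0.6249 -0.2024  0.0716] q [-0.441  0.647  1.347  0.192  1.136 -0.768] F [-0.8 -0.5 -3.4] w 0.0085 g 55.0
10.026049270478584
```

View pics/t1.png

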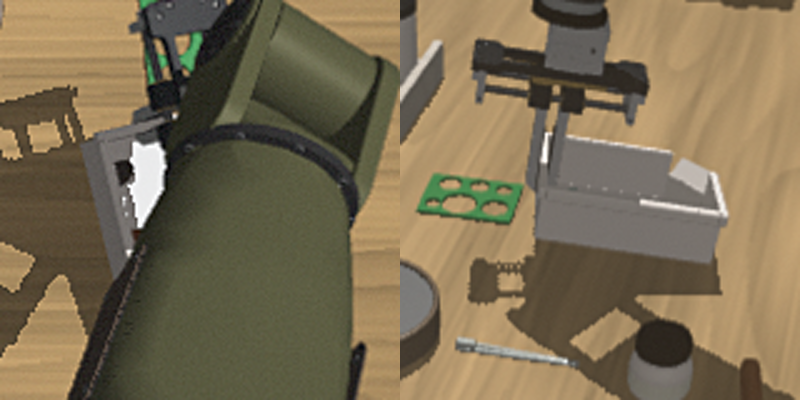

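At 10° the tote follows rigidly. In the side panel (right) its rim rises at the gripper (545,140) and falls to the lip (690,175). The template hasn't moved. Tipping on.

>>> drive_tool:
  plan:
    - {"travel": [-0.007,-0.007,-0.058],"rot": [-0.071,0.071,0],"jaw": 1}
    - {"travel": [-0.007,-0.007,-0.058],"rot": [-0.071,0.071,0],"jaw": 1}
    - {"travel": [-0.007,-0.007,-0.058],"rot": [-0.071,0.071,0],"jaw": 1}
    - {"travel": [-0.007,-0.007,-0.058],"rot": [-0.071,0.071,0],"jaw": 1}
    - {"travel": [-0.007,-0.007,-0.058],"rot": [-0.071,0.071,0],"jaw": 1}
    - {"travel": [-0.007,-0.007,-0.058],"rot": [-0.071,0.071,0],"jaw": 1}
    - {"travel": [-0.007,-0.007,-0.058],"rot": [-0.071,0.071,0],"jaw": 1}
    - {"travel": [-0.007,-0.007,-0.058],"rot": [-0.071,0.071,0],"jaw": 1}
    - {"travel": [-0.007,-0.007,-0.058],"rot": [-0.071,0.071,0],"jaw": 1}
    - {"travel": [-0.007,-0.007,-0.058],"rot": [-0.071,0.071,0],"jaw": 1}
    - {"travel": [-0.007,-0.007,-0.058],"rot": [-0.071,0.071,0],"jaw": 1}
    - {"travel": [-0.007,-0.007,-0.058],"rot": [-0.071,0.071,0],"jaw": 1}
    - {"travel": [-0.007,-0.007,-0.058],"rot": [-0.071,0.071,0],"jaw": 1}
    - {"travel": [-0.007,-0.007,-0.058],"rot": [-0.071,0.071,0],"jaw": 1}
    - {"travel": [-0.007,-0.007,-0.058],"rot": [-0.071,0.071,0],"jaw": 1}
    - {"travel": [-0.007,-0.007,-0.058],"rot": [-0.071,0.071,0],"jaw": 1}
    - {"travel": [-0.007,-0.007,-0.058],"rot": [-0.071,0.071,0],"jaw": 1}
    - {"travel": [-0.007,-0.007,-0.058],"rot": [-0.071,0.071,0],"jaw": 1}
    - {"travel": [-0.007,-0.007,-0.058],"rot": [-0.071,0.071,0],"jaw": 1}
    - {"travel": [-0.007,-0.007,-0.058],"rot": [-0.071,0.071,0],"jaw": 1}

```text
time: 8.72
position: [0.6174, -0.2147, 0.1036]
tcp_rot: [-0.022, 0.605, 0.777, 0.173]
ft_force: [0.4, 0.1, -2.6]
width: 0.0083
grasp_force: 55.0
```

>>> drive_tool:
  plan:
    - {"travel": [-0.007,-0.007,-0.058],"rot": [-0.071,0.071,0],"jaw": 1}
    - {"travel": [-0.007,-0.007,-0.058],"rot": [-0.071,0.071,0],"jaw": 1}
    - {"travel": [-0.007,-0.007,-0.058],"rot": [-0.071,0.071,0],"jaw": 1}
    - {"travel": [-0.007,-0.007,-0.058],"rot": [-0.071,0.071,0],"jaw": 1}
    - {"travel": [-0.007,-0.007,-0.058],"rot": [-0.071,0.071,0],"jaw": 1}
    - {"travel": [-0.007,-0.007,-0.058],"rot": [-0.071,0.071,0],"jaw": 1}
    - {"travel": [-0.007,-0.007,-0.058],"rot": [-0.071,0.071,0],"jaw": 1}
    - {"travel": [-0.007,-0.007,-0.058],"rot": [-0.071,0.071,0],"jaw": 1}
    - {"travel": [-0.007,-0.007,-0.058],"rot": [-0.071,0.071,0],"jaw": 1}
    - {"travel": [-0.007,-0.007,-0.058],"rot": [-0.071,0.071,0],"jaw": 1}
    - {"travel": [-0.007,-0.007,-0.058],"rot": [-0.071,0.071,0],"jaw": 1}
    - {"travel": [-0.007,-0.007,-0.058],"rot": [-0.071,0.071,0],"jaw": 1}
    - {"travel": [-0.007,-0.007,-0.058],"rot": [-0.071,0.071,0],"jaw": 1}
    - {"travel": [-0.007,-0.007,-0.058],"rot": [-0.071,0.071,0],"jaw": 1}
    - {"travel": [-0.007,-0.007,-0.058],"rot": [-0.071,0.071,0],"jaw": 1}
    - {"travel": [-0.007,-0.007,-0.058],"rot": [-0.071,0.071,0],"jaw": 1}
    - {"travel": [-0.007,-0.007,-0.058],"rot": [-0.071,0.071,0],"jaw": 1}
    - {"travel": [-0.007,-0.007,-0.058],"rot": [-0.071,0.071,0],"jaw": 1}
    - {"travel": [-0.007,-0.007,-0.058],"rot": [-0.071,0.071,0],"jaw": 1}
    - {"travel": [-0.007,-0.007,-0.058],"rot": [-0.071,0.071,0],"jaw": 1}

```text
time: 10.38
position: [0.6072, -0.2319, 0.1327]
tcp_rot: [-0.032, 0.593, 0.762, 0.258]
ft_force: [0.3, 0.2, -3.7]
width: 0.0084
grasp_force: 55.0
```

>>> drive_tool:
  plan:
    - {"travel": [-0.007,-0.007,-0.058],"rot": [-0.071,0.071,0],"jaw": 1}
    - {"travel": [-0.007,-0.007,-0.058],"rot": [-0.071,0.071,0],"jaw": 1}
    - {"travel": [-0.007,-0.007,-0.058],"rot": [-0.071,0.071,0],"jaw": 1}
    - {"travel": [-0.007,-0.007,-0.058],"rot": [-0.071,0.071,0],"jaw": 1}
    - {"travel": [-0.007,-0.007,-0.058],"rot": [-0.071,0.071,0],"jaw": 1}
    - {"travel": [-0.007,-0.007,-0.058],"rot": [-0.071,0.071,0],"jaw": 1}
    - {"travel": [-0.007,-0.007,-0.058],"rot": [-0.071,0.071,0],"jaw": 1}
    - {"travel": [-0.007,-0.007,-0.058],"rot": [-0.071,0.071,0],"jaw": 1}
    - {"travel": [0,0,0],"rot": [0,0,0],"jaw": 1}
    - {"travel": [0,0,0],"rot": [0,0,0],"jaw": 1}
    - {"travel": [0,0,0],"rot": [0,0,0],"jaw": 1}
    - {"travel": [0,0,0],"rot": [0,0,0],"jaw": 1}
    - {"travel": [0,0,0],"rot": [0,0,0],"jaw": 1}
    - {"travel": [0,0,0],"rot": [0,0,0],"jaw": 1}
    - {"travel": [0,0,0],"rot": [0,0,0],"jaw": 1}
    - {"travel": [0,0,0],"rot": [0,0,0],"jaw": 1}

```text
time: 11.72
position: [0.6025, -0.2398, 0.1431]
tcp_rot: [-0.036, 0.587, 0.754, 0.291]
ft_force: [0.6, -0.3, -3.3]
width: 0.0085
grasp_force: 55.0
```

```bash
python3 - <<'E'
from st import *
from h import *
from bench import capture
o,p,r=st(); print(np.degrees(np.arccos(-r[2,2])))
# tote pose from rigid grip: tool x=-Y,y=-X,z=-Z ; TCP at (-95.5,-20,34.4)
Xt,Yt,Zt=-r[:,1],-r[:,0],-r[:,2]
w=lambda l:p+(Xt*(l[0]+95.5)+Yt*(l[1]+20)+Zt*(l[2]-34.4))/1e3
for l in [(73,48,4),(95,70,0),(-95.5,-70.5,60)]: print(l,w(l).round(4))
a,b=capture("wrist"),capture("side")
T=np.eye(4);T[:3,:3]=r;T[:3,3]=p;a["extrinsics"]=T@a["tool_from_camera"]
np.save("w3.npy",a,allow_pickle=True)
print([proj(a,w(l)).round(0).tolist() for l in [(73,48,4),(-100,-75,60),(100,-75,60)]])
im=np.hstack([cv2.resize(a["image"],(460,345)),cv2.resize(b["image"][60:210,230:380],(340,345),interpolation=cv2.INTER_CUBIC)])
cv2.imwrite("pics/t2.png",im[:,:,::-1])
E
```

```text
t 11.72 p [ 0.6025 -0.2398  0.1431] q [-0.671  0.603  1.347  0.609  1.332 -1.11 ] F [ 0.6 -0.3 -3.3] w 0.0085 g 55.0
34.082280256748774
(73, 48, 4) [ 0.4792 -0.3077  0.0242]
(95, 70, 0) [ 0.4671 -0.3279  0.0035]
(-95.5, -70.5, 60) [ 0.5796 -0.2084  0.1843]
[[[56.0, 323.0]], [[285.0, 175.0]], [[-92.0, 179.0]]]
```

View pics/t2.png

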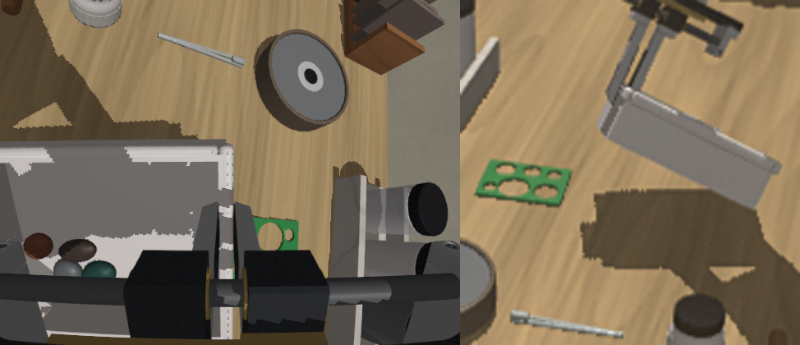

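The wrist panel shows all four stones gathered at the lip end: brown (38,246), dark brown (77,250), grey (68,270) and green (100,272). I'll measure their distances to tote_lip on the tilted floor.

```bash
cat > m.py <<'E'
from st import *
from h import *
from bench import capture
o,p,r=st(); c=capture("wrist"); c["extrinsics"]=c["tool_from_camera"]  # work in tool frame
print("tilt",np.degrees(np.arccos(-r[2,2])))
hsv=cv2.cvtColor(c["image"],cv2.COLOR_RGB2HSV)
m=((hsv[...,2]<150)&((hsv[...,1]>60)|(hsv[...,2]<110))).astype(np.uint8); m[:280]=0; m[345:]=0; m[:,160:]=0
s=560/460
for n,(u,v) in dict(brown=(38,246),dark=(77,250),grey=(68,270),green=(100,272)).items():
    P=ray(c,(u*s,v*s),.0304-.005)   # floor z=4 -> tool z = 34.4-4 mm; dome mid 5 mm up
    l=np.array([-P[1]*1e3-95.5,-P[0]*1e3-20,34.4-P[2]*1e3]); print(n,l.round(),"dist",np.linalg.norm(l[:2]-[73,48]).round())
E
python3 m.py
```

```text
t 11.82 p [ 0.6025 -0.2398  0.1431] q [-0.671  0.602  1.347  0.609  1.332 -1.11 ] F [ 1.3 -0.1 -2.7] w 0.0085 g 55.0
tilt 34.08163187097721
brown [72. 25.  9.] dist 23.0
dark [36. 28.  9.] dist 42.0
grey [49. 49.  9.] dist 24.0
green [18. 50.  9.] dist 55.0
```

>>> drive_tool:
  plan:
    - {"travel": [0,0,0],"rot": [0,0,0],"jaw": 1}
    - {"travel": [0,0,0],"rot": [0,0,0],"jaw": 1}
    - {"travel": [0,0,0],"rot": [0,0,0],"jaw": 1}
    - {"travel": [0,0,0],"rot": [0,0,0],"jaw": 1}
    - {"travel": [0,0,0],"rot": [0,0,0],"jaw": 1}
    - {"travel": [0,0,0],"rot": [0,0,0],"jaw": 1}
    - {"travel": [0,0,0],"rot": [0,0,0],"jaw": 1}
    - {"travel": [0,0,0],"rot": [0,0,0],"jaw": 1}
    - {"travel": [0,0,0],"rot": [0,0,0],"jaw": 1}
    - {"travel": [0,0,0],"rot": [0,0,0],"jaw": 1}

```text
time: 12.7
position: [0.6025, -0.2398, 0.1431]
tcp_rot: [-0.036, 0.587, 0.754, 0.291]
ft_force: [0.3, -0.0, -3.5]
width: 0.0087
grasp_force: 55.0
```

```bash
python3 - <<'E'
from st import *
from bench import capture,hand_in
a=np.load("w3.npy",allow_pickle=True).item()["image"].astype(int)
o,p,r=st(); b=capture("wrist")["image"].astype(int)
d=abs(a-b)[170:345,:290].max(2)
n=(d>40).sum(); print("changed px",n, "tilt",np.degrees(np.arccos(-r[2,2])))
if n<60 and o["grasp_force"]>30: print(hand_in())
E
```

```text
t 12.7 p [ 0.6025 -0.2398  0.1431] q [-0.671  0.602  1.347  0.609  1.332 -1.11 ] F [ 0.3 -0.  -3.5] w 0.0087 g 55.0
changed px 48 tilt 34.081390414735296
the job is handed in; nothing more can be done
None
```

I handed the job in at about 12.7 s with the tote held tipped at about 34°, its lip corner about 4 mm above the bench by calculation, and all four stones at rest within about 55 mm of the lip point; the bystanders I could see looked unmoved, and the judge's verdict was not shown.

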